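# Make up two power-supply repair kits

## Robot

A 6-joint arm with a two-finger parallel gripper is mounted at the origin on the work surface. World frame = base frame: x ahead of the robot, y to its left, z up, the work surface at z = 0. Lengths are in m, angles in rad, forces in N, time in s.
With the tool pointing down it reaches from about 0.35 to 0.975 m from the base axis. Payload 17.4 kg.
Tool frame: the origin (TCP) lies midway between the tips of the shut fingers; the grasp point (between the pads) lies 19 mm behind it (r.grasp_offset is the distance from the TCP to the grasp point, in m); z points along the fingers, y is the line along which they close (so a half turn about z gives the same grasp; the last joint's range is limited). The gripper opens to 85 mm and grips with 20 to 120 N. Pads are 22 mm wide; open, the fingers measure 114 mm over their backs; the gripper's body (76 mm by 85 mm) begins 54 mm behind the grasp point. The pads swing forward as they close: fully open they stand 13 mm farther back than shut.
Start: joints at [1.091, 0.116, 1.442, -0, 1.584, -0.038], TCP at [0.289, 0.61, 0.231] pointing down, gripper open.
Joint ranges: [-2.83, 2.83], [-0.83, 2.19], [0.07, 2.5], [-1.14, 4.28], [0.01, 3], [-2.97, 2.97]. Speed limits (rad/s): [1.89, 1.89, 2.22, 3.14, 3.14, 3.14].

## Interface

Orientations are given as a 3x3 rotation matrix whose columns are the frame's x, y, z axes.
In Python, from station import r gives the robot as it stands.
- The arm moves only by the tool apply_moves, never from a script. Its argument "targets" is text: rows parted by semicolons, each of 7 numbers parted by spaces: the shift along the tool's x, y, z in cm, then the turn, a rotation vector about the tool's x, y, z in rad, then the opening in per cent of the stroke, from 0 (shut) to 100 (fully open). In form: dx dy dz rx ry rz fingers; .... A call has exactly 5 rows; each row shifts and turns the commanded pose from where the row before left it, along the tool's axes as they then stand; what a row does not reach is not made up. A row lasts 1/10 s, in which the tool goes at most 50 mm and 8.59 degrees, less where a joint would pass 70% of its speed; a pose out of reach is approached as far as the arm can. A call is refused whole if a number of a shift passes 5 or a number of a turn 0.15, either way. A call with a gripper value outside its range is refused whole. The fingers move at their own pace and stop on an object; the grip force is fixed at half the most. Time passes only in rows, so rows that do not move let the fingers close, or fill a call up. It gives the time, the measured TCP pose, the force, the opening and the grip force at its end, in the units of the state.
- r.observe(): the state, without advancing time (a new reading comes with each control period).
- r.get_image(name): name is "side" or "top" or "wrist"; returns a dict with "img" (384x512x3 uint8, blue, green, red), "intrinsics" (3x3 intrinsics, pixels), "pose" (4x4, takes a point from camera to world coordinates). Camera axes: x right, y up, looking along -z (the intrinsics and any distortion apply to the point x, -y, -z); pixel columns grow to the right and rows downward; lengths in m; the calibration is good to about 2 mm. A picture is of the moment at which its call begins. There is no depth.
- r.hand_in(): hands the job in; it is judged then, once.
Trained networks look in a picture, given as the dict that the camera call returned (one of the last four; its "shot" number tells which), for a name from the list of things; names that differ only in an ending like _2 or _b are one class to them, and where a whole thing is asked for, a point or a joint stands for the part that bears it (a point fixed in the world has none). Each returns a list of dicts, best first, with "score" (0 to 1); they miss things now and then, are a little off and sometimes report something else, mostly with a low value. They report only what shows in the picture. A call takes as long as a camera call. They do not tell look-alikes from the thing itself.
- r.recognise(picture, label): "xyz" ([x, y, z] in m, in the coordinates of the camera as it stood for that picture, good to about 4 mm: the middle of the surface that is visible of it).
The state is a dict: "t": time; "qpos": joint angles; "joint_velocities": joint speeds; "joint_efforts": joint torques, N m; "position": TCP position; "orientation": TCP orientation; "ft_force": force on the tool from outside, world axes, zero at the start; "moment": the same for the moment, N m; "grip_width": opening from 0.0 (shut) to 1.0 (fully open); "grip_force": force on a finger pad.
Only numpy, scipy, OpenCV 4.12 (cv2) and the standard library are available. Lean on these libraries where they do the work, as an engineer would, in place of code of your own. Each camera call takes 0.05 s, during which the arm holds its last target. There are 200 camera calls.

## Task

Make up the two repair kits from the parts in the grey stock tray: the red kit tray gets the transformer, the black capacitor and the heatsink; the yellow kit tray gets the choke and the blue capacitor. Stand each part upright, as it stood in the stock tray, on the floor of a compartment of its own (any compartment of the right tray), setting it down rather than dropping it. Leave the white relay and the green terminal strip where they are in the stock tray.

Things in the scene. Friction and masses are not known exactly. Their poses are not given: they have to be found in the camera images.
- red_tray: Red kit tray, fixed, 228 mm (x) by 92 mm (y). Three empty compartments in a row, centres at x = -74.7, 0, +74.7, y = 0, each 70.5 (x) by 84 (y) inside; walls and dividers 4 thick, 16 high; floor 3 thick (a part in it stands at z = 3). Origin: centre of its underside, z up. Left or right of the stock tray; the yellow one is opposite.
- yellow_tray: Yellow kit tray, fixed, 228 mm (x) by 92 mm (y). Three empty compartments in a row, centres at x = -74.7, 0, +74.7, y = 0, each 70.5 (x) by 84 (y) inside; walls and dividers 4 thick, 16 high; floor 3 thick (a part in it stands at z = 3). Origin: centre of its underside, z up. One compartment stays empty.
- transformer: Laminated-core transformer: dark grey steel core 44 mm (x) by 18 (y), 40 high, yellow windings 34 wide in y at z = 8 to 32 (ochre flanges to 37), steel strap over the top, foot 60 (x) by 18 (y), 2 thick. About 220 g. Grip across the core's 44, near the top. Origin: centre of its underside, z up. Starts upright in the flat grey stock tray (floor 2 above the bench, rim 10 high).
- black_capacitor: Cylindrical electrolytic capacitor standing upright, 35 mm diameter, black sleeve with a white stripe, two brass screw terminals on a dark disc on top; sleeve to 49 high, 55 over the terminals, about 90 g. Origin: centre of its underside; z up the axis. Starts upright in the flat grey stock tray (floor 2 above the bench, rim 10 high).
- blue_capacitor: Cylindrical electrolytic capacitor standing upright, 35 mm diameter, blue sleeve with a white stripe, two brass screw terminals on a dark disc on top; sleeve to 49 high, 55 over the terminals, about 90 g. Origin: centre of its underside; z up the axis. Starts upright in the flat grey stock tray (floor 2 above the bench, rim 10 high).
- heatsink: Bare aluminium extruded heatsink, 44 mm (x) by 26 (y), 40 high: seven upright fins across y, joined by a plate 4 thick in the middle. About 60 g; can be gripped across the 26 (its y) or across the 44 (its x). Origin: centre of its underside; z up. Starts upright in the flat grey stock tray (floor 2 above the bench, rim 10 high).
- choke: Toroidal choke: copper-wound green ring 41 mm diameter, 17 thick (its y), standing on edge on a black foot 44 (x) by 28 (y), 5 high; 46.5 high in all, ring centre at z = 26. About 70 g; gripped across the ring's 17 (its y). Origin: centre of its underside; z up. Starts upright in the flat grey stock tray (floor 2 above the bench, rim 10 high).
- relay: Relay, white box on a black foot, 36 mm (x) by 28 (y), 34 high, with five brass tabs on top to 41. Stays in the stock tray. Origin: centre of its underside; z up.
- terminal_strip: Green screw terminal strip with six pairs of steel screws, 60 mm (x) by 26 (y), 20 high. Stays in the stock tray. Origin: centre of its underside; z up. A solder spool (48 diameter, 30 high) and a small pot (36 diameter, 32 high), no part of the job, stand in that tray too.
Mind the look-alikes: they are no part of the job. What is shaped like the heatsink but pink is not meant.

How it is judged:
At the end, for the whole second after the job is handed in: Each part stands in its right kit tray, upright within 0.12 rad, underside within 4 mm of the tray floor, within 30 mm along and 35 mm across of the centre of a compartment that it has to itself, at rest. Relay and terminal strip still upright in the stock tray, within 25 mm of their start ((x of transformer in the frame of red_tray between -0.1047 and -0.0447 m or x of transformer in the frame of red_tray between -0.03 and 0.03 m or x of transformer in the frame of red_tray between 0.0447 and 0.1047 m) and y of transformer in the frame of red_tray between -0.035 and 0.035 m and z of transformer in the frame of red_tray between -0.001 and 0.007 m and angle between each of transformer, black_capacitor, heatsink, choke, blue_capacitor, relay, terminal_strip's own z axis and vertical below 0.12 rad and linear speed of each of transformer, black_capacitor, heatsink, choke, blue_capacitor below 0.02 m/s and angular speed of each of transformer, black_capacitor, heatsink, choke, blue_capacitor below 0.2 rad/s and (x of black_capacitor in the frame of red_tray between -0.1047 and -0.0447 m or x of black_capacitor in the frame of red_tray between -0.03 and 0.03 m or x of black_capacitor in the frame of red_tray between 0.0447 and 0.1047 m) and y of black_capacitor in the frame of red_tray between -0.035 and 0.035 m and z of black_capacitor in the frame of red_tray between -0.001 and 0.007 m and not ((x of black_capacitor in the frame of red_tray between -0.1047 and -0.0447 m and x of transformer in the frame of red_tray between -0.1047 and -0.0447 m) or (x of black_capacitor in the frame of red_tray between -0.03 and 0.03 m and x of transformer in the frame of red_tray between -0.03 and 0.03 m) or (x of black_capacitor in the frame of red_tray between 0.0447 and 0.1047 m and x of transformer in the frame of red_tray between 0.0447 and 0.1047 m)) and (x of heatsink in the frame of red_tray between -0.1047 and -0.0447 m or x of heatsink in the frame of red_tray between -0.03 and 0.03 m or x of heatsink in the frame of red_tray between 0.0447 and 0.1047 m) and y of heatsink in the frame of red_tray between -0.035 and 0.035 m and z of heatsink in the frame of red_tray between -0.001 and 0.007 m and not ((x of heatsink in the frame of red_tray between -0.1047 and -0.0447 m and x of transformer in the frame of red_tray between -0.1047 and -0.0447 m) or (x of heatsink in the frame of red_tray between -0.03 and 0.03 m and x of transformer in the frame of red_tray between -0.03 and 0.03 m) or (x of heatsink in the frame of red_tray between 0.0447 and 0.1047 m and x of transformer in the frame of red_tray between 0.0447 and 0.1047 m)) and not ((x of heatsink in the frame of red_tray between -0.1047 and -0.0447 m and x of black_capacitor in the frame of red_tray between -0.1047 and -0.0447 m) or (x of heatsink in the frame of red_tray between -0.03 and 0.03 m and x of black_capacitor in the frame of red_tray between -0.03 and 0.03 m) or (x of heatsink in the frame of red_tray between 0.0447 and 0.1047 m and x of black_capacitor in the frame of red_tray between 0.0447 and 0.1047 m)) and (x of choke in the frame of yellow_tray between -0.1047 and -0.0447 m or x of choke in the frame of yellow_tray between -0.03 and 0.03 m or x of choke in the frame of yellow_tray between 0.0447 and 0.1047 m) and y of choke in the frame of yellow_tray between -0.035 and 0.035 m and z of choke in the frame of yellow_tray between -0.001 and 0.007 m and (x of blue_capacitor in the frame of yellow_tray between -0.1047 and -0.0447 m or x of blue_capacitor in the frame of yellow_tray between -0.03 and 0.03 m or x of blue_capacitor in the frame of yellow_tray between 0.0447 and 0.1047 m) and y of blue_capacitor in the frame of yellow_tray between -0.035 and 0.035 m and z of blue_capacitor in the frame of yellow_tray between -0.001 and 0.007 m and not ((x of blue_capacitor in the frame of yellow_tray between -0.1047 and -0.0447 m and x of choke in the frame of yellow_tray between -0.1047 and -0.0447 m) or (x of blue_capacitor in the frame of yellow_tray between -0.03 and 0.03 m and x of choke in the frame of yellow_tray between -0.03 and 0.03 m) or (x of blue_capacitor in the frame of yellow_tray between 0.0447 and 0.1047 m and x of choke in the frame of yellow_tray between 0.0447 and 0.1047 m)) and distance of each of relay, terminal_strip from where it was at the start of the episode below 0.025 m); the robot touches nothing.
It fails at once if the relay or the terminal strip is shifted by more than 25 mm or lifted out (distance of any of relay, terminal_strip from where it was at the start of the episode above 0.025 m).
It fails at once if a part is dropped (falls freely, faster than 0.7 m/s) instead of being set down ((contact force between transformer and the fingers below 0.05 N and linear speed of transformer above 0.7 m/s) or (contact force between black_capacitor and the fingers below 0.05 N and linear speed of black_capacitor above 0.7 m/s) or (contact force between heatsink and the fingers below 0.05 N and linear speed of heatsink above 0.7 m/s) or (contact force between choke and the fingers below 0.05 N and linear speed of choke above 0.7 m/s) or (contact force between blue_capacitor and the fingers below 0.05 N and linear speed of blue_capacitor above 0.7 m/s)).
It also fails if it takes over 128 s, if anything falls off the work surface, if the arm or the gripper's body presses on something with over 40 N, if the wrist force passes 120 N, or if a joint passes its speed limit or range.

## Working session

There is one attempt and no reset: what is moved stays moved. The work goes in short steps, Python scripts to look and compute and a tool call to move; the robot and the scene stay as the last step left them, time stands still between calls to the robot, and variables do not carry over. Pictures are saved under pics/ and viewed, at most 14 in all, crops included, and the job is handed in when it is done.

Besides the shell and the picture viewer there is one more tool, called after "Call:" as name(argument=value, ...) on one line, values as JSON. apply_moves: Moves the arm, as the interface text tells. Its arguments: {"type":"object","properties":{"targets":{"type":"string"}},"required":["targets"]}

```bash
mkdir -p pics; ls
cat > h.py <<'E'
from station import r
import numpy as np, cv2
def shot(n,fn=None):
    p=r.get_image(n)
    if fn: cv2.imwrite('pics/'+fn,p['img'])
    return p
def toworld(p,x): return p['pose'][:3,:3]@np.array(x)+p['pose'][:3,3]
def pix(p,u,v,z):
    d=np.linalg.inv(p['intrinsics'])@[u,v,1]; d=p['pose'][:3,:3]@np.array([d[0],-d[1],-d[2]])
    o=p['pose'][:3,3]; return o+d*(z-o[2])/d[2]
def proj(p,X):
    c=p['pose'][:3,:3].T@(np.array(X)-p['pose'][:3,3]); k=p['intrinsics']@[c[0],-c[1],-c[2]]; return k[:2]/k[2]
E
python3 - <<'E'
from h import *
for n in ['top','side']:
    p=shot(n,n+'0.png')
    print(n,p['pose'].round(3).tolist(),p['intrinsics'].round(1).tolist(), [k for k in p if k!='img'])
    for l in ['red_tray','yellow_tray','transformer','black_capacitor','blue_capacitor','heatsink','choke','relay','terminal_strip']:
        for d in r.recognise(p,l)[:3]:
            w=toworld(p,d['xyz']); print(l,round(d['score'],2),w.round(3),proj(p,w).round())
s=r.observe();print(s['t'],s['position'],s['orientation'],r.grasp_offset)
E
```

```text
pics
top [[-0.016, 0.987, -0.16, 0.4], [-1.0, -0.013, 0.021, 0.005], [0.019, 0.161, 0.987, 0.859], [0.0, 0.0, 0.0, 1.0]] [[357.3, 0.0, 248.3], [0.0, 357.3, 189.7], [0.0, 0.0, 1.0]] ['intrinsics', 'pose', 'shot']
red_tray 0.83 [0.525 0.301 0.002] [118. 197.]
yellow_tray 0.76 [ 0.517 -0.298  0.002] [365. 197.]
transformer 0.84 [ 0.644 -0.002  0.034] [243. 144.]
transformer 0.56 [0.636 0.097 0.029] [202. 148.]
black_capacitor 0.54 [0.444 0.094 0.051] [202. 229.]
heatsink 0.75 [0.558 0.005 0.034] [241. 180.]
heatsink 0.72 [ 0.725 -0.25   0.035] [345. 111.]
heatsink 0.61 [0.308 0.154 0.037] [175. 291.]
choke 0.55 [0.632 0.098 0.026] [201. 151.]
relay 0.47 [ 0.649 -0.088  0.033] [279. 142.]
relay 0.32 [0.643 0.003 0.037] [241. 144.]
terminal_strip 0.74 [ 0.462 -0.012  0.017] [248. 221.]
side [[0.976, 0.147, -0.158, 0.377], [-0.215, 0.59, -0.778, -0.715], [-0.021, 0.794, 0.608, 0.599], [0.0, 0.0, 0.0, 1.0]] [[365.7, 0.0, 265.6], [0.0, 365.7, 191.6], [0.0, 0.0, 1.0]] ['intrinsics', 'pose', 'shot']
red_tray 0.82 [0.522 0.301 0.008] [246. 144.]
red_tray 0.55 [0.44  0.088 0.036] [229. 178.]
yellow_tray 0.84 [ 0.516 -0.297  0.006] [296. 297.]
transformer 0.52 [ 0.639 -0.01   0.028] [311. 191.]
black_capacitor 0.53 [0.439 0.085 0.037] [228. 178.]
blue_capacitor 0.6 [ 0.549 -0.11   0.045] [288. 217.]
heatsink 0.66 [0.553 0.005 0.028] [277. 193.]
heatsink 0.6 [ 0.717 -0.262  0.033] [386. 256.]
heatsink 0.56 [0.301 0.146 0.025] [176. 176.]
choke 0.56 [0.636 0.097 0.022] [298. 170.]
relay 0.81 [ 0.646 -0.098  0.026] [326. 213.]
terminal_strip 0.79 [ 0.458 -0.02   0.014] [242. 209.]
1.0 [0.28859608 0.61019566 0.23132028] [[-9.04004459e-01  4.27523027e-01 -3.94653026e-06]
 [ 4.27523027e-01  9.04004458e-01  1.45399819e-05]
 [ 9.78385805e-06  1.14569759e-05 -1.00000000e+00]] 0.0187
```

Run:
```python
import cv2
a=cv2.imread('pics/top0.png'); cv2.imwrite('pics/topc.png',cv2.resize(a[100:300,85:405],(800,500),interpolation=cv2.INTER_CUBIC))
a=cv2.imread('pics/side0.png'); cv2.imwrite('pics/sidec.png',cv2.resize(a[90:350,120:440],(738,600),interpolation=cv2.INTER_CUBIC))
```

```text
(no output)
```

View pics/topc.png

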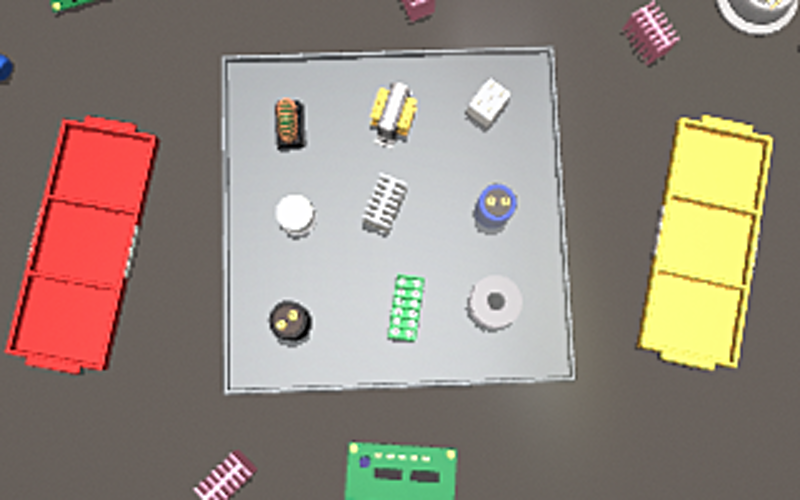

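View pics/sidec.png

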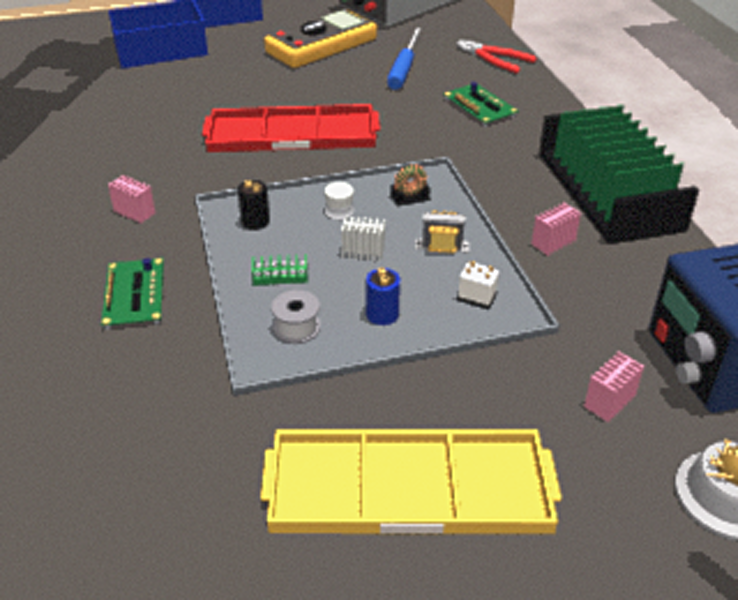

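The top view shows the stock tray in rows. The back row is choke (crop 288,122), transformer (393,112) and relay (488,103). The middle row is white pot (295,215), heatsink (385,205) and blue capacitor (495,203). The front row is black capacitor (290,322), terminal strip (405,308) and spool (495,300). The red tray is at left and the yellow at right. The pink heatsinks lie outside the stock tray.

```bash
cat >> h.py <<'E'
def axang(v): return np.degrees(np.arctan2(v[1],v[0]))
def plan(x,y,z,phi=None):
    """shift (cm, in tool axes after turn) and rz (rad) to reach x,y,z with tool y at world angle phi(deg, mod 180)"""
    s=r.observe(); R=np.array(s['orientation']); rz=0
    if phi is not None:
        cur=axang(R[:,1]); d=(phi-cur+90)%180-90
        out=[]
        for dd in (d,d-180*np.sign(d)):
            out.append((round(-np.radians(dd),3), round(s['qpos'][5]-np.radians(dd),2), round(s['qpos'][5]+np.radians(dd),2)))
        rz=-np.radians(d); print('rz opts',out)
    c,sn=np.cos(rz),np.sin(rz); R2=R@np.array([[c,-sn,0],[sn,c,0],[0,0,1]])
    print('t',round(s['t'],2),'q6',s['qpos'][5].round(2),'rz',round(rz,3),'shift cm',(R2.T@(np.array([x,y,z])-s['position'])*100).round(2),'width',round(s['grip_width'],2))
E
python3 - <<'E'
from h import *
p=shot('top')
C=lambda a,b,z: pix(p,85+a/2.5,100+b/2.5,z)[:2]
for n,q in {'red':[(65,118),(158,137),(103,370),(8,352)],'yel':[(678,118),(773,135),(738,367),(638,348)]}.items():
    w=np.array([C(a,b,.016) for a,b in q]); print(n,w.round(3).tolist(),'ctr',w.mean(0).round(4),'len',np.linalg.norm(w[0]-w[3]),np.linalg.norm(w[0]-w[1]),'ang',axang(w[0]-w[3]),axang(w[1]-w[2]))
for n,a,b,z in [('black',290,318,.055),('blue',496,202,.055)]: print(n,C(a,b,z).round(4))
for n,a,b,z in [('transf',(398,84),(387,137),.042),('heat',(397,178),(372,226),.042),('choke',(288,98),(289,143),.04)]:
    A,B=C(*a,z),C(*b,z);print(n,((A+B)/2).round(4),axang(A-B),np.linalg.norm(A-B))
plan(.44,.09,.2,90)
E
```

```text
red [[0.645, 0.318], [0.625, 0.228], [0.404, 0.272], [0.422, 0.36]] ctr [0.5241 0.2943] len 0.22758768337325852 0.0922754002311511 ang -10.697473805090347 -11.28244696879707
yel [[0.639, -0.279], [0.621, -0.372], [0.397, -0.32], [0.416, -0.227]] ctr [ 0.5184 -0.2995] len 0.22876579602569672 0.09427682450684594 ang -13.197963788872077 -12.961273088956272
black [0.447  0.0951]
blue [ 0.5503 -0.0929]
transf [0.642  0.0008] -12.077886215014185 0.05293422079686638
heat [0.5541 0.0094] -27.77330417885329 0.050998676147497375
choke [0.6338 0.0992] 1.55613431432719 0.04392069236557908
rz opts [(np.float64(-0.442), np.float64(-0.48), np.float64(0.4)), (np.float64(2.7), np.float64(2.66), np.float64(-2.74))]
t 1.05 q6 -0.04 rz -0.442 shift cm [-15.14 -52.02   3.13] width 1.0
```

Call:
apply_moves(targets="0 0 0.5 0 0 -0.147 100; 0 0 0.5 0 0 -0.147 100; 0 0 0.5 0 0 -0.147 100; -1.3 -4.5 0 0 0 0 100; -1.3 -4.5 0 0 0 0 100")

```text
t: 1.55
position: [0.3143, 0.5194, 0.2153]
orientation: [[-1.0, -0.001, -0.001], [-0.001, 1.0, -0.001], [0.001, -0.001, -1.0]]
ft_force: [-0.1, 0.2, 0.3]
grip_width: 0.997
grip_force: 0.0
```

Call:
apply_moves(targets="-1.3 -4.5 0 0 0 0 100; -1.3 -4.5 0 0 0 0 100; -1.3 -4.5 0 0 0 0 100; -1.3 -4.5 0 0 0 0 100; -1.3 -4.5 0 0 0 0 100")

```text
t: 2.05
position: [0.3794, 0.2934, 0.2165]
orientation: [[-1.0, 0.0, 0.001], [0.0, 1.0, 0.0], [-0.001, 0.0, -1.0]]
ft_force: [0.4, 1.0, 1.5]
grip_width: 1.002
grip_force: 0.0
```

Call:
apply_moves(targets="-1.3 -4.5 0 0 0 0 100; -1.3 -4.5 0 0 0 0 100; -1.3 -4.5 0 0 0 0 100; 0 0 0 0 0 0 100; 0 0 0 0 0 0 100")

```text
t: 2.55
position: [0.4185, 0.1593, 0.2165]
orientation: [[-1.0, 0.003, 0.0], [0.003, 1.0, 0.0], [-0.0, 0.0, -1.0]]
ft_force: [-0.1, -0.5, 0.2]
grip_width: 0.998
grip_force: 0.0
```

Run:
```python
from h import *
print(r.observe()['position'],r.observe()['ft_force'])
plan(.44,.09,.02,90)
p=shot('wrist','w1.png'); print(p['pose'].round(3).tolist())
for l in ['black_capacitor','heatsink','terminal_strip','choke','transformer']:
    for d in r.recognise(p,l)[:2]: print(l,round(d['score'],2),toworld(p,d['xyz']).round(4))
```

```text
[0.41851731 0.15925052 0.21652399] [-0.0527773  -0.46528589  0.23583124]
rz opts [(np.float64(-0.003), np.float64(-1.26), np.float64(-1.26)), (np.float64(3.138), np.float64(1.88), np.float64(-4.4))]
t 2.55 q6 -1.26 rz -0.003 shift cm [-2.14 -6.93 19.65] width 1.0
[[0.003, -0.961, -0.276, 0.348], [1.0, 0.003, 0.001, 0.16], [-0.0, -0.276, 0.961, 0.36], [0.0, 0.0, 0.0, 1.0]]
black_capacitor 0.76 [0.4405 0.1021 0.0527]
heatsink 0.97 [0.3006 0.1593 0.0432]
terminal_strip 0.77 [ 0.4554 -0.0045  0.0182]
transformer 0.62 [0.6237 0.0171 0.0055]
```

View pics/w1.png

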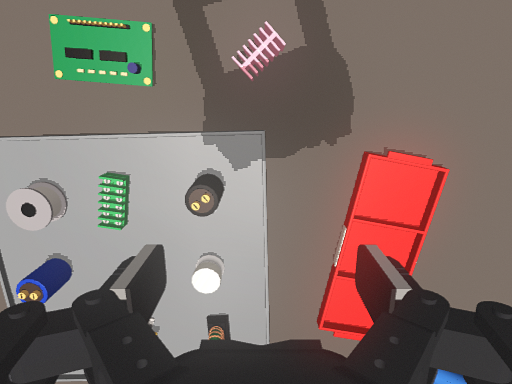

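Call:
apply_moves(targets="-1.3 -3.15 1 0 0 0 100; -1.25 -3.15 2 0 0 0 100; 0 0 4 0 0 0 100; 0 0 4 0 0 0 100; 0 0 4 0 0 0 100")

```text
t: 3.35
position: [0.4436, 0.0974, 0.0649]
orientation: [[-1.0, 0.0, 0.001], [0.0, 1.0, 0.0], [-0.001, 0.0, -1.0]]
ft_force: [1.9, 0.6, 0.2]
grip_width: 1.0
grip_force: 0.0
```

Call:
apply_moves(targets="0 0 3 0 0 0 100; 0 0 1.5 0 0 0 100; 0 0 0.75 0 0 0 100; 0 0 0 0 0 0 0; 0 0 0 0 0 0 0")

```text
t: 3.85
position: [0.4442, 0.0974, 0.0147]
orientation: [[-1.0, 0.0, 0.001], [0.0, 1.0, 0.0], [-0.001, 0.0, -1.0]]
ft_force: [0.5, -0.0, 0.2]
grip_width: 0.694
grip_force: 0.0
```

Call:
apply_moves(targets="0 0 0 0 0 0 0; 0 0 0 0 0 0 0; 0 0 0 0 0 0 0; 0 0 0 0 0 0 0; 0 0 0 0 0 0 0")

```text
t: 4.35
position: [0.4444, 0.0973, 0.0151]
orientation: [[-1.0, 0.001, 0.002], [0.001, 1.0, 0.0], [-0.002, 0.0, -1.0]]
ft_force: [-1.9, 0.7, 7.2]
grip_width: 0.395
grip_force: 59.4
```

Call:
apply_moves(targets="0 0 -1 0 0 0 0; 0 0 -3 0 0 0 0; 0 0 -3 0 0 0 0; 0 0 -3 0 0 0 0; -0.1 4 0 0 0 0 0")

```text
t: 4.85
position: [0.4467, 0.1355, 0.1193]
orientation: [[-1.0, 0.005, 0.007], [0.005, 1.0, 0.001], [-0.007, 0.001, -1.0]]
ft_force: [1.2, 0.3, -1.7]
grip_width: 0.393
grip_force: 60.0
```

Call:
apply_moves(targets="-0.1 4 0 0 0 0 0; -0.1 4 0 0 0 0 0; -0.2 4 0 0 0 0 0; -0.2 3.5 0 0 0 0 0; 0 1.8 0 0 0 0 0")

```text
t: 5.35
position: [0.4507, 0.3124, 0.1146]
orientation: [[-1.0, -0.001, 0.0], [-0.001, 1.0, 0.001], [-0.0, 0.001, -1.0]]
ft_force: [0.3, -2.0, -1.2]
grip_width: 0.397
grip_force: 60.0
```

Run:
```python
from h import *
plan(.451,.310,.0161,90); print(r.observe()['ft_force'])
```

```text
rz opts [(np.float64(0.001), np.float64(-1.01), np.float64(-1.01)), (np.float64(-3.141), np.float64(-4.15), np.float64(2.13))]
t 5.35 q6 -1.01 rz 0.001 shift cm [-0.03 -0.25  9.85] width 0.4
[ 0.31673241 -1.97046623 -1.19677917]
```

Call:
apply_moves(targets="0 -0.1 3 0 0 0 0; 0 0 3 0 0 0 0; 0 0 2.5 0 0 0 0; 0 0 0.9 0 0 0 0; 0 0 0.4 0 0 0 0")

```text
t: 5.85
position: [0.4508, 0.3086, 0.016]
orientation: [[-1.0, 0.001, -0.001], [0.001, 1.0, -0.001], [0.001, -0.001, -1.0]]
ft_force: [-16.8, -13.2, 35.6]
grip_width: 0.393
grip_force: 63.2
```

Call:
apply_moves(targets="0 0 0 0 0 0 0; 0 0 0 0 0 0 0; 0 0 0 0 0 0 0; 0 0 0 0 0 0 0; 0 0 0 0 0 0 0")

```text
t: 6.35
position: [0.451, 0.3091, 0.0162]
orientation: [[-1.0, 0.001, 0.0], [0.001, 1.0, 0.0], [-0.0, 0.0, -1.0]]
ft_force: [0.8, 0.1, 0.1]
grip_width: 0.393
grip_force: 59.8
```

Call:
apply_moves(targets="0 0 0 0 0 0 70; 0 0 0 0 0 0 70; 0 0 0 0 0 0 70; 0 0 -3 0 0 0 70; 0 0 -4 0 0 0 70")

```text
t: 6.85
position: [0.4499, 0.3084, 0.0848]
orientation: [[-1.0, 0.001, -0.003], [0.001, 1.0, -0.002], [0.003, -0.002, -1.0]]
ft_force: [0.7, 0.2, 1.0]
grip_width: 0.699
grip_force: 0.0
```

Call:
apply_moves(targets="0 0 -4 0 0 0.12 70; 0 0 0 0 0 0.12 70; 0 0 0 0 0 0.12 70; 0 0 0 0 0 0.12 70; 0 0 0 0 0 0 70")

```text
t: 7.35
position: [0.4508, 0.3091, 0.1258]
orientation: [[-0.886, 0.464, 0.0], [0.464, 0.886, 0.0], [-0.0, 0.0, -1.0]]
ft_force: [-0.3, -0.2, 0.2]
grip_width: 0.699
grip_force: 0.0
```

Run:
```python
from h import *
plan(.553,.008,.12,62); print(r.observe()['ft_force'])
```

```text
rz opts [(np.float64(0.006), np.float64(-0.53), np.float64(-0.54)), (np.float64(-3.136), np.float64(-3.67), np.float64(2.6))]
t 7.35 q6 -0.53 rz 0.006 shift cm [-23.15 -21.79   0.58] width 0.7
[-0.33230484 -0.23426715  0.15461879]
```

Call:
apply_moves(targets="-3.3 -3.1 -0.5 0 0 0 70; -3.3 -3.1 -0.5 0 0 0 70; -3.3 -3.1 -0.5 0 0 0 70; -3.3 -3.1 -0.5 0 0 0 70; -3.3 -3.1 0 0 0 0 70")

```text
t: 7.85
position: [0.526, 0.0936, 0.1467]
orientation: [[-0.889, 0.459, 0.001], [0.459, 0.889, 0.0], [-0.001, 0.001, -1.0]]
ft_force: [0.4, 0.2, 0.1]
grip_width: 0.697
grip_force: 0.0
```

Call:
apply_moves(targets="-3.3 -3.1 0 0 0 0 70; -3.3 -3.1 0 0 0 0 70; 0 0 0 0 0 0 70; 0 0 0 0 0 0 70; 0 0 0 0 0 0 70")

```text
t: 8.35
position: [0.5551, 0.0105, 0.1457]
orientation: [[-0.888, 0.461, -0.0], [0.461, 0.888, 0.0], [0.0, 0.0, -1.0]]
ft_force: [-0.1, -0.0, 0.4]
grip_width: 0.697
grip_force: 0.0
```

Run:
```python
from h import *
plan(.553,.008,.012,62)
p=shot('wrist','w2.png'); 
for l in ['heatsink','terminal_strip','choke','transformer','relay','blue_capacitor']:
    for d in r.recognise(p,l)[:2]: print(l,round(d['score'],2),toworld(p,d['xyz']).round(4))
```

```text
rz opts [(np.float64(0.01), np.float64(-1.11), np.float64(-1.13)), (np.float64(-3.131), np.float64(-4.25), np.float64(2.01))]
t 8.35 q6 -1.12 rz 0.01 shift cm [ 0.06 -0.33 13.37] width 0.7
heatsink 0.68 [0.5554 0.0126 0.0382]
terminal_strip 0.94 [ 0.4568 -0.0034  0.0182]
terminal_strip 0.72 [ 0.5485 -0.0859  0.0558]
choke 0.73 [0.6238 0.095  0.0323]
transformer 0.68 [0.6356 0.0079 0.0377]
relay 0.58 [ 0.6421 -0.0886  0.0382]
blue_capacitor 0.79 [ 0.5466 -0.0846  0.0557]
```

View pics/w2.png

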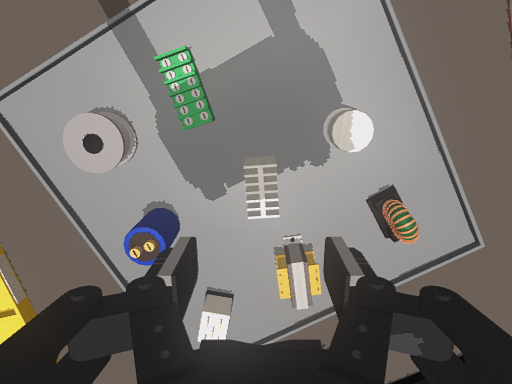

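Run:
```python
from h import *
p=shot('wrist')
C=lambda a,b,z: pix(p,a,b,z)[:2]
for n,a,b,z in [('heat',(263.5,217),(261,166),.042),('transf',(303,306),(293,243),.042),('choke',(416,240),(388,203),.045)]:
    A,B=C(*a,z),C(*b,z);print(n,((A+B)/2).round(4),axang(A-B),np.linalg.norm(A-B))
print('blue',C(144,246,.055),'relay',C(213,322,.036))
```

```text
heat [0.5561 0.0123] -24.673964885295277 0.04251602338384198
transf [0.637  0.0054] -17.6094196471969 0.062155159401448175
choke [0.6301 0.1021] 12.237865073021768 0.041758306074236064
blue [ 0.54892524 -0.09027625] relay [ 0.64790084 -0.08670934]
```

Call:
apply_moves(targets="0 0 3 0 0 0 70; 0 0 4 0 0 0 70; 0 0 4 0 0 0 70; 0 0 1.6 0 0 0 70; 0 0 0.8 0 0 0 70")

```text
t: 9.25
position: [0.5548, 0.0099, 0.0107]
orientation: [[-0.887, 0.462, -0.002], [0.462, 0.887, 0.0], [0.002, -0.001, -1.0]]
ft_force: [0.3, 0.2, 0.3]
grip_width: 0.702
grip_force: 0.0
```

Call:
apply_moves(targets="0 0 0 0 0 0 0; 0 0 0 0 0 0 0; 0 0 0 0 0 0 0; 0 0 0 0 0 0 0; 0 0 0 0 0 0 0")

```text
t: 9.75
position: [0.5564, 0.0098, 0.0139]
orientation: [[-0.887, 0.462, 0.003], [0.462, 0.887, -0.0], [-0.003, 0.001, -1.0]]
ft_force: [-0.7, -0.8, 7.1]
grip_width: 0.291
grip_force: 58.4
```

Call:
apply_moves(targets="0 0 0 0 0 0 0; 0 0 0 0 0 0 0; 0 0 -1 0 0 0 0; 0 0 -3 0 0 0 0; 0 0 -3 0 0 0 0")

```text
t: 10.25
position: [0.5551, 0.0098, 0.0836]
orientation: [[-0.887, 0.462, -0.0], [0.462, 0.887, -0.0], [0.0, -0.0, -1.0]]
ft_force: [-0.1, -0.9, -1.0]
grip_width: 0.291
grip_force: 58.3
```

Run:
```python
from h import *
plan(.524,.296,.12,79)
```

```text
rz opts [(np.float64(-0.289), np.float64(-1.41), np.float64(-0.83)), (np.float64(2.853), np.float64(1.73), np.float64(-3.97))]
t 10.25 q6 -1.12 rz -0.289 shift cm [ 8.52 27.5  -3.64] width 0.29
```

Call:
apply_moves(targets="0 0 -2 0 0 -0.145 0; 0 0 -1.6 0 0 -0.145 0; 1.2 3.9 0 0 0 0 0; 1.2 3.9 0 0 0 0 0; 1.2 3.9 0 0 0 0 0")

```text
t: 10.75
position: [0.5421, 0.1327, 0.1195]
orientation: [[-0.982, 0.19, 0.002], [0.19, 0.982, 0.0], [-0.002, 0.001, -1.0]]
ft_force: [-0.1, -0.6, -1.1]
grip_width: 0.29
grip_force: 58.5
```

Call:
apply_moves(targets="1.2 3.9 0 0 0 0 0; 1.2 3.9 0 0 0 0 0; 1.2 3.9 0 0 0 0 0; 1.2 3.9 0 0 0 0 0; 0 0 0 0 0 0 0")

```text
t: 11.25
position: [0.5239, 0.2977, 0.1191]
orientation: [[-0.982, 0.186, 0.001], [0.186, 0.982, 0.001], [-0.001, 0.002, -1.0]]
ft_force: [0.3, -0.4, -0.6]
grip_width: 0.288
grip_force: 58.6
```

Call:
apply_moves(targets="0 0 2 0 0 0 0; 0 0 3 0 0 0 0; 0 0 3 0 0 0 0; 0 0 1.2 0 0 0 0; 0 0 0 0 0 0 0")

```text
t: 11.75
position: [0.5242, 0.2932, 0.0251]
orientation: [[-0.982, 0.19, -0.002], [0.19, 0.982, -0.001], [0.002, -0.001, -1.0]]
ft_force: [-0.2, -0.8, 0.3]
grip_width: 0.29
grip_force: 58.6
```

Run:
```python
from h import *
plan(.524,.296,.0146,79)
```

```text
rz opts [(np.float64(0.001), np.float64(-0.91), np.float64(-0.91)), (np.float64(-3.141), np.float64(-4.05), np.float64(2.23))]
t 11.75 q6 -0.91 rz 0.001 shift cm [0.07 0.27 1.05] width 0.29
```

Call:
apply_moves(targets="0 0 0.4 0 0 0 0; 0 0 0.3 0 0 0 0; 0 0 0.2 0 0 0 0; 0 0 0.1 0 0 0 0; 0 0 0 0 0 0 0")

```text
t: 12.25
position: [0.5247, 0.2938, 0.016]
orientation: [[-0.982, 0.19, 0.0], [0.19, 0.982, 0.0], [-0.0, 0.0, -1.0]]
ft_force: [-0.3, -0.1, -0.1]
grip_width: 0.291
grip_force: 58.6
```

Call:
apply_moves(targets="0 0 0.1 0 0 0 0; 0 0 0 0 0 0 0; 0 0 0 0 0 0 0; 0 0 0 0 0 0 0; 0 0 0 0 0 0 0")

```text
t: 12.75
position: [0.5247, 0.2939, 0.015]
orientation: [[-0.982, 0.19, 0.0], [0.19, 0.982, 0.0], [-0.0, 0.0, -1.0]]
ft_force: [-0.4, -0.8, 1.5]
grip_width: 0.289
grip_force: 58.8
```

Call:
apply_moves(targets="0 0 0 0 0 0 60; 0 0 0 0 0 0 60; 0 0 0 0 0 0 60; 0 0 -3 0 0 0 60; 0 0 -4 0 0 0 60")

```text
t: 13.25
position: [0.5235, 0.2932, 0.0835]
orientation: [[-0.982, 0.19, -0.004], [0.19, 0.982, -0.002], [0.003, -0.003, -1.0]]
ft_force: [-0.3, 0.5, 0.3]
grip_width: 0.598
grip_force: 0.0
```

Call:
apply_moves(targets="0 0 -4 0 0 0.149 100; 0 0 0 0 0 0.149 100; 0 0 0 0 0 0.149 100; 0 0 0 0 0 0.149 100; 0 0 0 0 0 0.149 100")

```text
t: 13.75
position: [0.5246, 0.2938, 0.1248]
orientation: [[-0.588, 0.809, 0.0], [0.809, 0.588, -0.0], [-0.0, 0.0, -1.0]]
ft_force: [-0.1, -0.0, 0.3]
grip_width: 0.997
grip_force: 0.0
```

Call:
apply_moves(targets="0 0 0 0 0 0.149 100; 0 0 0 0 0 0.149 100; 0 0 0 0 0 0.149 100; 0 0 0 0 0 0.149 100; 0 0 0 0 0 0.149 100")

```text
t: 14.25
position: [0.5246, 0.2938, 0.1247]
orientation: [[0.116, 0.993, -0.0], [0.993, -0.116, -0.0], [-0.0, -0.0, -1.0]]
ft_force: [-0.4, -0.2, 0.6]
grip_width: 1.002
grip_force: 0.0
```

Run:
```python
from h import *
plan(.64,.004,.14,-15)
```

```text
rz opts [(np.float64(0.146), np.float64(0.73), np.float64(0.44)), (np.float64(-2.996), np.float64(-2.41), np.float64(3.58))]
t 14.25 q6 0.58 rz 0.146 shift cm [-25.    18.65  -1.53] width 1.0
```

Call:
apply_moves(targets="0 0 -1.5 0 0 0.146 100; -3.6 2.65 0 0 0 0 100; -3.6 2.65 0 0 0 0 100; -3.6 2.65 0 0 0 0 100; -3.6 2.65 0 0 0 0 100")

```text
t: 14.75
position: [0.591, 0.126, 0.1399]
orientation: [[0.253, 0.967, 0.0], [0.967, -0.253, 0.0], [0.0, 0.0, -1.0]]
ft_force: [1.0, 1.3, -0.1]
grip_width: 1.0
grip_force: 0.0
```

Call:
apply_moves(targets="-3.6 2.65 0 0 0 0 100; -3.5 2.65 0 0 0 0 100; -3.5 2.7 0 0 0 0 100; 0 0 0 0 0 0 100; 0 0 0 0 0 0 100")

```text
t: 15.25
position: [0.6413, 0.0041, 0.1394]
orientation: [[0.255, 0.967, -0.001], [0.967, -0.255, 0.0], [0.0, -0.001, -1.0]]
ft_force: [-0.8, 0.2, -0.3]
grip_width: 1.001
grip_force: 0.0
```

Run:
```python
from h import *
plan(.64,.004,.012,-15)
p=shot('wrist','w3.png'); 
for l in ['choke','transformer','blue_capacitor','relay']:
    for d in r.recognise(p,l)[:2]: print(l,round(d['score'],2),toworld(p,d['xyz']).round(4))
```

```text
rz opts [(np.float64(0.004), np.float64(0.23), np.float64(0.22)), (np.float64(-3.138), np.float64(-2.91), np.float64(3.36))]
t 15.25 q6 0.22 rz 0.004 shift cm [-0.04 -0.11 12.74] width 1.0
choke 0.95 [0.6385 0.0957 0.0432]
transformer 0.68 [0.644  0.0089 0.0373]
blue_capacitor 0.97 [ 0.559  -0.0862  0.0501]
relay 0.75 [ 0.6533 -0.0884  0.0367]
```

View pics/w3.png

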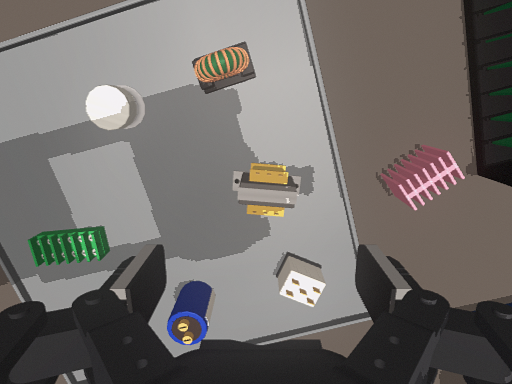

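Run:
```python
from h import *
p=shot('wrist')
C=lambda a,b,z: pix(p,a,b,z)[:2]
for n,a,b,z in [('transf',(296,198),(239,193),.042),('choke',(250,57.5),(196,70),.046)]:
    A,B=C(*a,z),C(*b,z);print(n,((A+B)/2).round(4),axang(A-B),np.linalg.norm(A-B))
print(C(267,196,.042),proj(p,[.64,.004,.042]),'blue',C(185,333,.055),C(221,64,.046))
```

```text
transf [0.6457 0.0037] -19.81594535332068 0.0449060500533062
choke [0.6394 0.1045] -2.4628191736488443 0.03834512612777308
[0.64520151 0.00345047] [260.40592033 196.9504874 ] blue [ 0.54902635 -0.09243616] [0.63808434 0.10470033]
```

Call:
apply_moves(targets="0 0.2 3 0 0 0.04 100; 0 0 4 0 0 0 100; 0 0 3.5 0 0 0 100; 0 0 1.5 0 0 0 100; 0 0 0.6 0 0 0 100")

```text
t: 16.05
position: [0.6426, 0.0048, 0.0126]
orientation: [[0.291, 0.957, -0.002], [0.957, -0.291, 0.0], [-0.0, -0.002, -1.0]]
ft_force: [1.2, 0.4, 0.8]
grip_width: 0.999
grip_force: 0.0
```

Call:
apply_moves(targets="0 0 0 0 0 0 0; 0 0 0 0 0 0 0; 0 0 0 0 0 0 0; 0 0 0 0 0 0 0; 0 0 0 0 0 0 0")

```text
t: 16.55
position: [0.6444, 0.0043, 0.0161]
orientation: [[0.292, 0.957, 0.003], [0.957, -0.292, -0.0], [0.001, 0.003, -1.0]]
ft_force: [0.7, 0.1, 7.2]
grip_width: 0.502
grip_force: 62.1
```

Call:
apply_moves(targets="0 0 0 0 0 0 0; 0 0 0 0 0 0 0; 0 0 0 0 0 0 0; 0 0 0 0 0 0 0; 0 0 0 0 0 0 0")

```text
t: 17.05
position: [0.6444, 0.0043, 0.0161]
orientation: [[0.292, 0.956, 0.003], [0.956, -0.292, -0.0], [0.001, 0.003, -1.0]]
ft_force: [0.0, 0.1, 8.7]
grip_width: 0.503
grip_force: 62.1
```

Call:
apply_moves(targets="0 0 -0.5 0 0 0 0; 0 0 -2 0 0 0 0; 0 0 -3 0 0 0 0; 0 0 -3 0 0 0 0; 0 0 -2.5 0 0 -0.1 0")

```text
t: 17.55
position: [0.6433, 0.0043, 0.1262]
orientation: [[0.194, 0.981, 0.001], [0.981, -0.194, -0.0], [0.0, 0.001, -1.0]]
ft_force: [0.3, -0.0, -2.1]
grip_width: 0.505
grip_force: 61.6
```

Call:
apply_moves(targets="0 0 0 0 0 -0.145 0; 0 0 0 0 0 -0.145 0; 0 0 0 0 0 -0.145 0; 0 0 0 0 0 -0.145 0; 0 0 0 0 0 -0.145 0")

```text
t: 18.05
position: [0.6431, 0.0043, 0.1244]
orientation: [[-0.51, 0.86, 0.0], [0.86, 0.51, -0.0], [-0.0, 0.0, -1.0]]
ft_force: [-0.4, 0.3, -2.0]
grip_width: 0.501
grip_force: 61.7
```

Call:
apply_moves(targets="0 0 0 0 0 -0.145 0; 0 0 0 0 0 -0.145 0; 0 0 0 0 0 -0.145 0; 0 0 0 0 0 -0.145 0; 0 0 0 0 0 -0.145 0")

```text
t: 18.55
position: [0.6431, 0.0043, 0.1244]
orientation: [[-0.952, 0.306, 0.0], [0.306, 0.952, -0.0], [-0.0, 0.0, -1.0]]
ft_force: [-0.1, -0.4, -2.0]
grip_width: 0.498
grip_force: 61.7
```

Run:
```python
from h import *
plan(.597,.282,.0173,79)
```

```text
rz opts [(np.float64(-0.119), np.float64(-1.41), np.float64(-1.17)), (np.float64(3.023), np.float64(1.73), np.float64(-4.32))]
t 18.55 q6 -1.29 rz -0.119 shift cm [ 9.83 26.38 10.71] width 0.5
```

Call:
apply_moves(targets="0 0 0 0 0 -0.119 0; 1.4 3.75 0 0 0 0 0; 1.4 3.75 0 0 0 0 0; 1.4 3.75 0 0 0 0 0; 1.4 3.75 0 0 0 0 0")

```text
t: 19.05
position: [0.6173, 0.1638, 0.1245]
orientation: [[-0.98, 0.197, 0.0], [0.197, 0.98, 0.0], [-0.0, 0.0, -1.0]]
ft_force: [-0.0, -0.8, -1.0]
grip_width: 0.504
grip_force: 61.7
```

Call:
apply_moves(targets="1.4 3.75 0 0 0 0 0; 1.4 3.75 0 0 0 0 0; 1.4 3.8 0 0 0 0 0; 0 0 0 0 0 0 0; 0 0 2 0 0 0 0")

```text
t: 19.55
position: [0.5995, 0.2831, 0.1068]
orientation: [[-0.981, 0.195, 0.004], [0.195, 0.981, 0.002], [-0.004, 0.002, -1.0]]
ft_force: [-0.3, 0.2, -2.2]
grip_width: 0.501
grip_force: 62.0
```

Call:
apply_moves(targets="0 0 3 0 0 0 0; 0 0 3 0 0 0 0; 0 0 1.5 0 0 0 0; 0 0 0 0 0 0 0; 0 0 0 0 0 0 0")

```text
t: 20.05
position: [0.5994, 0.2815, 0.0301]
orientation: [[-0.98, 0.197, 0.001], [0.197, 0.98, 0.0], [-0.001, 0.001, -1.0]]
ft_force: [-0.5, -0.1, -1.3]
grip_width: 0.502
grip_force: 61.8
```

Run:
```python
from h import *
plan(.597,.282,.0171,79)
```

```text
rz opts [(np.float64(-0.006), np.float64(-0.98), np.float64(-0.97)), (np.float64(3.136), np.float64(2.16), np.float64(-4.11))]
t 20.05 q6 -0.97 rz -0.006 shift cm [0.24 0.   1.3 ] width 0.5
```

Call:
apply_moves(targets="0 0 0.5 0 0 0 0; 0 0 0.4 0 0 0 0; 0 0 0.2 0 0 0 0; 0 0 0.1 0 0 0 0; 0 0 0 0 0 0 0")

```text
t: 20.55
position: [0.5989, 0.2815, 0.0172]
orientation: [[-0.981, 0.196, 0.0], [0.196, 0.981, 0.0], [-0.0, 0.0, -1.0]]
ft_force: [-2.2, -1.2, 1.4]
grip_width: 0.504
grip_force: 62.2
```

Call:
apply_moves(targets="0 0 0.1 0 0 0 0; 0 0 0.1 0 0 0 0; 0 0 0 0 0 0 0; 0 0 0 0 0 0 0; 0 0 0 0 0 0 0")

```text
t: 21.05
position: [0.5991, 0.2815, 0.0171]
orientation: [[-0.98, 0.197, 0.001], [0.197, 0.98, 0.0], [-0.001, 0.0, -1.0]]
ft_force: [-11.8, -6.7, 21.5]
grip_width: 0.498
grip_force: 64.7
```

Call:
apply_moves(targets="0 0 -0.2 0 0 0 0; 0 0 0 0 0 0 62; 0 0 0 0 0 0 62; 0 0 0 0 0 0 62; 0 0 -1 0 0 0 62")

```text
t: 21.55
position: [0.5981, 0.2812, 0.0256]
orientation: [[-0.98, 0.197, -0.002], [0.197, 0.98, -0.001], [0.002, -0.001, -1.0]]
ft_force: [1.1, 0.2, -0.5]
grip_width: 0.623
grip_force: 0.0
```

Call:
apply_moves(targets="0 0 -3 0 0 0 62; 0 0 -4 0 0 0 62; 0 0 -3 0 0 0 62; 0 0 0 0 0 0 62; 0 0 0 0 0 0 62")

```text
t: 22.05
position: [0.599, 0.2816, 0.1278]
orientation: [[-0.98, 0.197, 0.001], [0.197, 0.98, 0.001], [-0.001, 0.001, -1.0]]
ft_force: [-0.2, 0.1, -0.4]
grip_width: 0.62
grip_force: 0.0
```

Run:
```python
from h import *
plan(.636,.100,.14,90)
p=shot('side','s1.png')
for l in ['transformer','black_capacitor','heatsink','relay','terminal_strip','choke','blue_capacitor']:
    for d in r.recognise(p,l)[:3]: print(l,round(d['score'],2),toworld(p,d['xyz']).round(3))
cv2.imwrite('pics/s1c.png',cv2.resize(p['img'][90:260,130:400],(794,500),interpolation=cv2.INTER_CUBIC))
```

```text
rz opts [(np.float64(-0.198), np.float64(-1.17), np.float64(-0.77)), (np.float64(2.944), np.float64(1.97), np.float64(-3.92))]
t 22.05 q6 -0.97 rz -0.198 shift cm [ -3.7  -18.16  -1.23] width 0.62
transformer 0.44 [0.596 0.266 0.035]
transformer 0.37 [0.444 0.296 0.039]
black_capacitor 0.52 [0.447 0.296 0.036]
heatsink 0.87 [ 0.768 -0.026  0.025]
heatsink 0.77 [ 0.717 -0.262  0.033]
heatsink 0.71 [0.517 0.293 0.03 ]
relay 0.82 [ 0.647 -0.101  0.025]
terminal_strip 0.8 [ 0.457 -0.019  0.014]
choke 0.58 [0.635 0.097 0.019]
choke 0.57 [0.517 0.294 0.033]
blue_capacitor 0.78 [ 0.551 -0.107  0.044]
```

View pics/s1c.png

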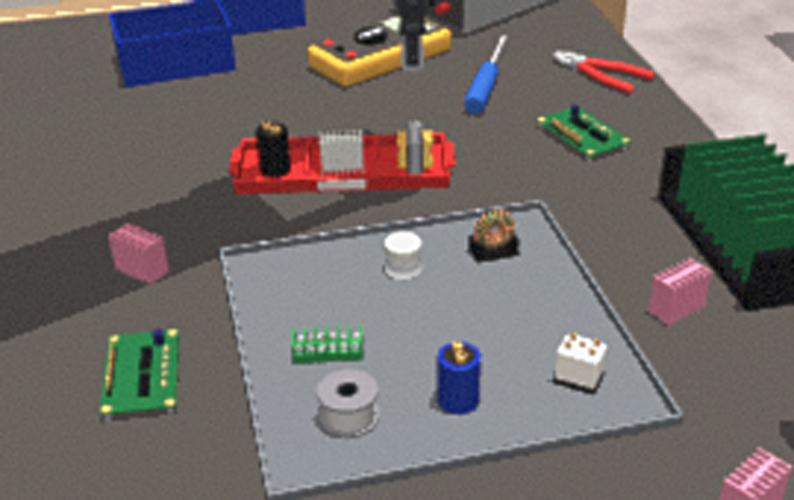

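The side view shows the black capacitor, heatsink and transformer standing in the red tray's three compartments. The choke (crop 495,235), blue capacitor (458,375) and the rest are undisturbed.

Call:
apply_moves(targets="0 0 -0.6 0 0 -0.1 75; 0 0 -0.6 0 0 -0.098 75; -0.9 -4.5 0 0 0 0 75; -0.9 -4.5 0 0 0 0 75; -0.9 -4.5 0 0 0 0 75")

```text
t: 22.95
position: [0.6258, 0.1452, 0.1386]
orientation: [[-1.0, -0.001, -0.0], [-0.001, 1.0, -0.0], [0.0, -0.0, -1.0]]
ft_force: [1.0, 0.3, -0.6]
grip_width: 0.748
grip_force: 0.0
```

Call:
apply_moves(targets="-0.9 -4.5 0 0 0 0 75; 0 0 0 0 0 0 75; 0 0 0 0 0 0 75; 0 0 0 0 0 0 75; 0 0 0 0 0 0 75")

```text
t: 23.45
position: [0.6346, 0.1026, 0.1387]
orientation: [[-1.0, -0.001, -0.0], [-0.001, 1.0, 0.0], [0.0, 0.0, -1.0]]
ft_force: [-0.3, -0.5, -0.5]
grip_width: 0.75
grip_force: 0.0
```

Run:
```python
from h import *
plan(.636,.101,.013,90)
p=shot('wrist','w4.png'); print(proj(p,[.636,.101,.048]))
for l in ['choke']:
    for d in r.recognise(p,l)[:2]: print(l,round(d['score'],2),toworld(p,d['xyz']).round(4))
for q in [(.658,.101,.0),(.614,.101,0)]: print(proj(p,[q[0],q[1],.048]))
cv2.imwrite('pics/w4c.png',p['img'][100:300,150:370])
```

```text
rz opts [(np.float64(0.001), np.float64(-1.45), np.float64(-1.45)), (np.float64(-3.14), np.float64(-4.59), np.float64(1.69))]
t 23.45 q6 -1.45 rz 0.001 shift cm [-0.14 -0.16 12.57] width 0.75
[257.16100543 198.42801125]
choke 0.58 [0.6285 0.0996 0.0367]
[257.18716785 225.34427131]
[257.13351262 170.14302141]
```

View pics/w4c.png

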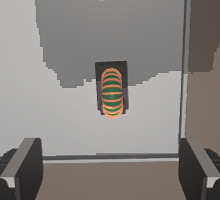

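Call:
apply_moves(targets="0 0.1 3 0 0 0 75; 0 0 4 0 0 0 75; 0 0 3.5 0 0 0 75; 0 0 1.4 0 0 0 75; 0 0 0.6 0 0 0 75")

```text
t: 24.05
position: [0.6343, 0.1029, 0.0127]
orientation: [[-1.0, -0.001, -0.002], [-0.001, 1.0, -0.0], [0.002, -0.0, -1.0]]
ft_force: [0.5, -1.0, 1.2]
grip_width: 0.747
grip_force: 0.0
```

Call:
apply_moves(targets="0 0 0 0 0 0 0; 0 0 0 0 0 0 0; 0 0 0 0 0 0 0; 0 0 0 0 0 0 0; 0 0 0 0 0 0 0")

```text
t: 24.55
position: [0.6357, 0.1026, 0.0156]
orientation: [[-1.0, -0.0, 0.002], [-0.0, 1.0, 0.0], [-0.002, 0.0, -1.0]]
ft_force: [0.5, -0.8, 6.5]
grip_width: 0.192
grip_force: 59.5
```

Call:
apply_moves(targets="0 0 0 0 0 0 0; 0 0 0 0 0 0 0; 0 0 0 0 0 0 0; 0 0 0 0 0 0 0; 0 0 0 0 0 0 0")

```text
t: 25.05
position: [0.6357, 0.1026, 0.0156]
orientation: [[-1.0, -0.0, 0.003], [-0.0, 1.0, 0.0], [-0.003, 0.0, -1.0]]
ft_force: [-0.9, 0.2, 6.1]
grip_width: 0.187
grip_force: 59.5
```

Call:
apply_moves(targets="0 0 -0.5 0 0 0 0; 0 0 -2 0 0 0 0; 0 0 -3 0 0 0 0; 0 0 -3 0 0 0.11 0; 0 0 -2.5 0 0 0.11 0")

```text
t: 25.55
position: [0.635, 0.1025, 0.1263]
orientation: [[-0.975, 0.222, 0.001], [0.222, 0.975, 0.0], [-0.001, 0.0, -1.0]]
ft_force: [-1.0, 0.8, -0.8]
grip_width: 0.189
grip_force: 58.3
```

Run:
```python
from h import *
plan(.591,-.316,.0166,77)
```

```text
rz opts [(np.float64(0.003), np.float64(-1.22), np.float64(-1.23)), (np.float64(-3.139), np.float64(-4.37), np.float64(1.91))]
t 25.55 q6 -1.23 rz 0.003 shift cm [ -5.11 -41.77  10.96] width 0.19
```

Call:
apply_moves(targets="-0.5 -4.2 0 0 0 0 0; -0.5 -4.2 0 0 0 0 0; -0.5 -4.2 0 0 0 0 0; -0.5 -4.2 0 0 0 0 0; -0.5 -4.2 0 0 0 0 0")

```text
t: 26.05
position: [0.613, -0.1095, 0.1247]
orientation: [[-0.976, 0.218, 0.001], [0.218, 0.976, -0.0], [-0.001, 0.0, -1.0]]
ft_force: [1.1, -0.4, -1.1]
grip_width: 0.198
grip_force: 58.5
```

Call:
apply_moves(targets="-0.5 -4.2 0 0 0 0 0; -0.5 -4.2 0 0 0 0 0; -0.5 -4.2 0 0 0 0 0; -0.5 -4.2 0 0 0 0 0; -0.6 -4 0 0 0 0 0")

```text
t: 26.55
position: [0.5929, -0.3185, 0.1246]
orientation: [[-0.976, 0.218, 0.001], [0.218, 0.976, -0.0], [-0.001, -0.0, -1.0]]
ft_force: [1.4, -0.3, -0.5]
grip_width: 0.19
grip_force: 58.5
```

Call:
apply_moves(targets="0 0 2 0 0 0 0; 0 0 4 0 0 0 0; 0 0 3 0 0 0 0; 0 0 0.7 0 0 0 0; 0 0 0 0 0 0 0")

```text
t: 27.05
position: [0.5932, -0.3164, 0.0266]
orientation: [[-0.976, 0.218, -0.001], [0.218, 0.976, 0.001], [0.001, 0.0, -1.0]]
ft_force: [0.8, 0.1, -0.7]
grip_width: 0.193
grip_force: 58.6
```

Run:
```python
from h import *
plan(.591,-.316,.0166,77)
```

```text
rz opts [(np.float64(0.007), np.float64(-1.87), np.float64(-1.89)), (np.float64(-3.135), np.float64(-5.01), np.float64(1.26))]
t 27.05 q6 -1.88 rz 0.007 shift cm [ 0.22 -0.01  1.  ] width 0.19
```

Call:
apply_moves(targets="0 0 0.4 0 0 0 0; 0 0 0.3 0 0 0 0; 0 0 0.15 0 0 0 0; 0 0 0.1 0 0 0 0; 0 0 0 0 0 0 0")

```text
t: 27.55
position: [0.5935, -0.3166, 0.0175]
orientation: [[-0.976, 0.218, 0.0], [0.218, 0.976, -0.0], [-0.0, -0.0, -1.0]]
ft_force: [-0.2, -1.0, -0.7]
grip_width: 0.19
grip_force: 58.6
```

Call:
apply_moves(targets="0 0 0.1 0 0 0 0; 0 0 0 0 0 0 0; 0 0 0 0 0 0 0; 0 0 0 0 0 0 0; 0 0 0 0 0 0 0")

```text
t: 28.05
position: [0.5936, -0.3166, 0.0166]
orientation: [[-0.976, 0.218, 0.0], [0.218, 0.976, -0.0], [-0.0, -0.0, -1.0]]
ft_force: [-2.4, 1.4, 5.1]
grip_width: 0.187
grip_force: 59.2
```

Call:
apply_moves(targets="0 0 0 0 0 0 50; 0 0 0 0 0 0 50; 0 0 0 0 0 0 50; 0 0 -2 0 0 0 50; 0 0 -4 0 0 0 50")

```text
t: 28.55
position: [0.592, -0.3157, 0.0735]
orientation: [[-0.976, 0.218, -0.005], [0.218, 0.976, 0.003], [0.005, 0.002, -1.0]]
ft_force: [0.9, 0.1, 0.6]
grip_width: 0.493
grip_force: 0.0
```

Call:
apply_moves(targets="0 0 -4 0 0 0 80; 0 0 -1 0 0 0 80; 0 0 0 0 0 0 80; 0 0 0 0 0 0 80; 0 0 0 0 0 0 80")

```text
t: 29.05
position: [0.5929, -0.3162, 0.1243]
orientation: [[-0.976, 0.218, -0.002], [0.218, 0.976, 0.001], [0.002, 0.001, -1.0]]
ft_force: [-0.5, 0.3, 0.4]
grip_width: 0.798
grip_force: 0.0
```

Run:
```python
from h import *
plan(.549,-.091,.014,77)
```

```text
rz opts [(np.float64(0.007), np.float64(-1.87), np.float64(-1.89)), (np.float64(-3.134), np.float64(-5.01), np.float64(1.26))]
t 29.05 q6 -1.88 rz 0.007 shift cm [ 9.31 20.95 11.06] width 0.8
```

Call:
apply_moves(targets="1.9 4.2 0 0 0 0 80; 1.85 4.2 0 0 0 0 80; 1.85 4.2 0 0 0 0 80; 1.85 4.2 0 0 0 0 80; 1.85 4.15 0 0 0 0 80")

```text
t: 29.55
position: [0.5472, -0.0901, 0.1249]
orientation: [[-0.976, 0.218, -0.002], [0.218, 0.976, 0.0], [0.002, 0.0, -1.0]]
ft_force: [0.3, 1.0, 0.0]
grip_width: 0.799
grip_force: 0.0
```

Call:
apply_moves(targets="0 0 0 0 0 0 80; 0 0 2 0 0 0 80; 0 0 2 0 0 0 80; 0 0 0 0 0 0 80; 0 0 0 0 0 0 80")

```text
t: 30.05
position: [0.5481, -0.0921, 0.0859]
orientation: [[-0.976, 0.218, -0.002], [0.218, 0.976, 0.0], [0.002, -0.0, -1.0]]
ft_force: [-0.2, -0.1, 0.5]
grip_width: 0.801
grip_force: 0.0
```

Run:
```python
from h import *
plan(.549,-.091,.014,77)
p=shot('wrist','w5.png'); print(proj(p,[.549,-.091,.053]))
for d in r.recognise(p,'blue_capacitor')[:2]: w=toworld(p,d['xyz']);print(round(d['score'],2),w.round(4),proj(p,w))
cv2.imwrite('pics/w5c.png',p['img'][100:350,130:390])
```

```text
rz opts [(np.float64(0.007), np.float64(-1.56), np.float64(-1.57)), (np.float64(-3.135), np.float64(-4.7), np.float64(1.57))]
t 30.05 q6 -1.56 rz 0.007 shift cm [-0.07  0.13  7.19] width 0.8
[261.27810887 226.34107697]
0.78 [ 0.5467 -0.0925  0.0537] [257.89636036 223.68485159]
```

View pics/w5c.png

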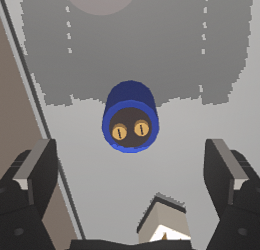

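The blue capacitor's top is at crop (131,127), i.e. image (261,227), where expected and centred between the fingers.

Call:
apply_moves(targets="0 0.1 2 0 0 0 80; 0 0 3 0 0 0 80; 0 0 1.5 0 0 0 80; 0 0 0.6 0 0 0 80; 0 0 0 0 0 0 80")

```text
t: 30.65
position: [0.5486, -0.0909, 0.0154]
orientation: [[-0.976, 0.218, -0.001], [0.218, 0.976, 0.0], [0.001, -0.0, -1.0]]
ft_force: [0.5, 0.2, 0.3]
grip_width: 0.798
grip_force: 0.0
```

Call:
apply_moves(targets="0 0 0 0 0 0 0; 0 0 0 0 0 0 0; 0 0 0 0 0 0 0; 0 0 0 0 0 0 0; 0 0 0 0 0 0 0")

```text
t: 31.15
position: [0.5493, -0.091, 0.0167]
orientation: [[-0.976, 0.218, 0.002], [0.218, 0.976, -0.0], [-0.002, -0.0, -1.0]]
ft_force: [-2.0, -0.4, 6.5]
grip_width: 0.392
grip_force: 59.5
```

Call:
apply_moves(targets="0 0 0 0 0 0 0; 0 0 0 0 0 0 0; 0 0 0 0 0 0 0; 0 0 0 0 0 0 0; 0 0 0 0 0 0 0")

```text
t: 31.65
position: [0.5493, -0.091, 0.0167]
orientation: [[-0.976, 0.218, 0.002], [0.218, 0.976, -0.0], [-0.002, -0.0, -1.0]]
ft_force: [-1.3, 0.0, 6.1]
grip_width: 0.392
grip_force: 59.5
```

Call:
apply_moves(targets="0 0 -0.5 0 0 0 0; 0 0 -2 0 0 0 0; 0 0 -3 0 0 0 0; 0 0 -3 0 0 0 0; 0 0 -2.5 0 0 0 0")

```text
t: 32.15
position: [0.5487, -0.0909, 0.1277]
orientation: [[-0.976, 0.218, 0.001], [0.218, 0.976, -0.0], [-0.001, 0.0, -1.0]]
ft_force: [0.7, 0.4, -1.3]
grip_width: 0.396
grip_force: 59.7
```

Run:
```python
from h import *
plan(.446,-.282,.0166,77)
```

```text
rz opts [(np.float64(0.007), np.float64(-1.55), np.float64(-1.57)), (np.float64(-3.134), np.float64(-4.7), np.float64(1.57))]
t 32.15 q6 -1.56 rz 0.007 shift cm [  5.73 -20.94  11.1 ] width 0.4
```

Target contact is at TCP z ≈ .0177.

Call:
apply_moves(targets="1.15 -4.2 0 0 0 0 0; 1.15 -4.2 0 0 0 0 0; 1.15 -4.2 0 0 0 0 0; 1.15 -4.2 0 0 0 0 0; 1.15 -4.15 0 0 0 0 0")

```text
t: 32.65
position: [0.4458, -0.2841, 0.1261]
orientation: [[-0.976, 0.218, 0.001], [0.218, 0.976, -0.001], [-0.001, -0.0, -1.0]]
ft_force: [0.3, -0.6, -1.0]
grip_width: 0.394
grip_force: 59.9
```

Call:
apply_moves(targets="0 0 0 0 0 0 0; 0 0 2 0 0 0 0; 0 0 4 0 0 0 0; 0 0 3 0 0 0 0; 0 0 0.6 0 0 0 0")

```text
t: 33.15
position: [0.4456, -0.2814, 0.0264]
orientation: [[-0.976, 0.218, -0.004], [0.218, 0.976, 0.003], [0.004, 0.002, -1.0]]
ft_force: [-0.0, 0.1, -0.6]
grip_width: 0.397
grip_force: 60.0
```

Call:
apply_moves(targets="0 0 0.2 0 0 0 0; 0 0 0.2 0 0 0 0; 0 0 0.2 0 0 0 0; 0 0 0 0 0 0 0; 0 0 0 0 0 0 0")

```text
t: 33.65
position: [0.447, -0.2829, 0.024]
orientation: [[-0.976, 0.218, 0.001], [0.218, 0.976, -0.0], [-0.001, -0.0, -1.0]]
ft_force: [0.2, -0.3, -1.8]
grip_width: 0.396
grip_force: 60.0
```

Call:
apply_moves(targets="0 0 0.3 0 0 0 0; 0 0 0.15 0 0 0 0; 0 0 0.1 0 0 0 0; 0 0 0 0 0 0 0; 0 0 0 0 0 0 0")

```text
t: 34.15
position: [0.4468, -0.2828, 0.0178]
orientation: [[-0.976, 0.218, -0.0], [0.218, 0.976, 0.0], [0.0, 0.0, -1.0]]
ft_force: [0.8, 0.5, -1.0]
grip_width: 0.392
grip_force: 60.1
```

Call:
apply_moves(targets="0 0 0.1 0 0 0 0; 0 0 0 0 0 0 0; 0 0 0 0 0 0 0; 0 0 0 0 0 0 0; 0 0 0 0 0 0 0")

```text
t: 34.65
position: [0.4469, -0.2829, 0.0177]
orientation: [[-0.976, 0.218, 0.0], [0.218, 0.976, -0.0], [-0.0, -0.0, -1.0]]
ft_force: [-6.2, 3.7, 12.8]
grip_width: 0.398
grip_force: 61.4
```

Call:
apply_moves(targets="0 0 0 0 0 0 65; 0 0 0 0 0 0 65; 0 0 0 0 0 0 65; 0 0 -2 0 0 0 65; 0 0 -4 0 0 0 65")

```text
t: 35.15
position: [0.4454, -0.2819, 0.0746]
orientation: [[-0.976, 0.218, -0.004], [0.218, 0.976, 0.003], [0.005, 0.002, -1.0]]
ft_force: [0.4, -0.3, 0.1]
grip_width: 0.652
grip_force: 0.0
```

Call:
apply_moves(targets="0 0 -4 0 0 0 65; 0 0 -4 0 0 0 65; 0 0 -3 0 0 0 65; 0 0 0 0 0 0 65; 0 0 0 0 0 0 65")

```text
t: 35.65
position: [0.4469, -0.2829, 0.1869]
orientation: [[-0.976, 0.218, 0.001], [0.218, 0.976, -0.0], [-0.001, -0.0, -1.0]]
ft_force: [-0.2, -0.6, -1.1]
grip_width: 0.649
grip_force: 0.0
```

Run:
```python
from h import *
p=shot('side','s2.png'); print(r.observe()['position'],r.observe()['ft_force'])
for l in ['transformer','black_capacitor','heatsink','relay','terminal_strip','choke','blue_capacitor']:
    for d in r.recognise(p,l)[:2]: print(l,round(d['score'],2),toworld(p,d['xyz']).round(3))
cv2.imwrite('pics/s2c.png',cv2.resize(p['img'][90:350,120:440],(738,600),interpolation=cv2.INTER_CUBIC))
```

```text
[ 0.44660978 -0.28267402  0.18589492] [-1.19014897  0.30612442  0.27920923]
transformer 0.7 [0.433 0.289 0.008]
black_capacitor 0.41 [0.438 0.294 0.032]
heatsink 0.8 [ 0.718 -0.26   0.033]
heatsink 0.71 [ 0.764 -0.028  0.025]
relay 0.5 [ 0.646 -0.095  0.027]
terminal_strip 0.6 [ 0.592 -0.327  0.024]
terminal_strip 0.48 [ 0.441 -0.021  0.014]
choke 0.6 [ 0.594 -0.325  0.023]
blue_capacitor 0.97 [ 0.45  -0.298  0.049]
```

View pics/s2c.png

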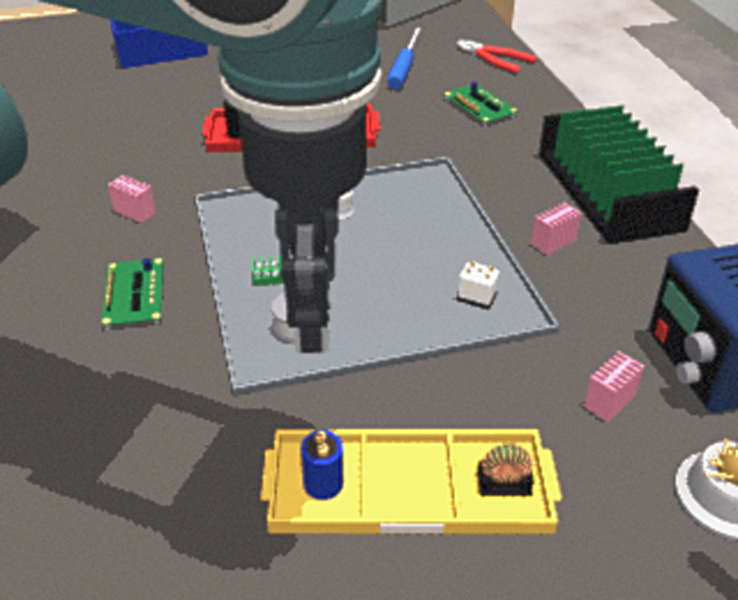

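The blue capacitor (crop 322,465) and choke (507,470) stand in their own compartments of the yellow tray. The relay and terminal strip are unmoved, and the red tray was confirmed earlier.

```bash
python3 -c "
from station import r
print(r.hand_in())"
```

```text
the job is handed in; nothing more can be done
None
```

I made up both kits and handed the job in at about 36 s of the 128 s. Every part was upright in its own compartment when last seen and the relay and terminal strip were unmoved, but hand-in returned no verdict.

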